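# Hold down the recessed reset button of the tripped block heater

### The job

One of the two block heaters has tripped: its lamp is amber. Take the yellow-handled reset pin out of its stand, put its rod down through the hole in that heater's panel and press the recessed reset button with it, without forcing it; keep it down for at least two seconds and finish with the pin still in the gripper, holding the button down. Leave the button of the heater with the green lamp alone, and do not push the petri dish or the green-lidded jar about.

Things in the scene. Friction and masses are not known exactly. Their poses are not given: they have to be found in the camera images.
- reset_pin: Loose stylus, 114 mm long, about 50 g, upright in the blue stand. From the tip up: 6 mm steel rod 45 mm long, end tapered; black flange 23 mm across (45 to 49 mm above the tip); round yellow handle 16 mm across (49 to 111 mm), to grip; black cap. Origin: the rod's tip; z up along the pin. In the stand the flange rests on the stand's top, the tip 7 mm above the bench.
- pin_stand: The blue tool stand, fixed to the bench: 60 (x) x 80 (y) x 52 mm on a black foot of 74 x 94 mm, two upright 9 mm holes 49 mm deep in its top, at y = +18 mm (the pin stands in it) and y = -22 mm (empty). Origin: centre of the underside.
- stand_hole (a point): Centre of the mouth of the stand's occupied hole, 52 mm above the bench.
- heater_fault: White block heater, 150 (x) x 100 (y) x 60 mm, fixed to the bench. Rear half of its top: silver block with dark tube wells, up to 70 mm. Front half: flat panel 60 mm above the bench with an AMBER dome lamp (15 mm, 10 high) at x -37, y +28 mm and a 13 mm hole over its reset button at x -37.5, y -15 mm. Origin: centre of the underside; x from panel to tube block, z up.
- fault_hole (a point): Centre of the mouth of the 13 mm hole over the reset button of the heater with the AMBER lamp, level with its panel, 60 mm above the bench. The hole is a straight round shaft down to the button; z up.
- fault_button (a joint): Red reset button (10 mm across) of the heater with the AMBER lamp, at the bottom of its hole, top 18 mm below the panel. Value: m pressed, 0 out, 0.008 at its stop; down from 0.005 on. Spring: 2 N at the start, 6 N at the stop; springs out when let go.
- heater_ok: White block heater, 150 (x) x 100 (y) x 60 mm, fixed to the bench. Rear half of its top: silver block with dark tube wells, up to 70 mm. Front half: flat panel 60 mm above the bench with a GREEN dome lamp (15 mm, 10 high) at x -37, y +28 mm and a 13 mm hole over its reset button at x -37.5, y -15 mm. Origin: centre of the underside; x from panel to tube block, z up.
- ok_button (a joint): Red reset button (10 mm across) of the heater with the GREEN lamp, at the bottom of its hole, top 18 mm below the panel. Value: m pressed, 0 out, 0.008 at its stop; down from 0.005 on. Spring: 2 N at the start, 6 N at the stop; springs out when let go. This one must be left alone.
- petri_dish: A clear petri dish, 69 mm in diameter, 16 mm high, loose on the bench between the stand and the heaters. Origin: centre of the underside.
- grease_jar: A small white jar with a green lid, 40 mm in diameter, 26 mm high, loose on the bench to the left of the stand. Origin: centre of the underside.

How it is judged:
By the outcome, as a careful person would: the job done as asked, in the order asked, and still so for the second after the job is handed in, while the arm keeps its last pose, push and grip.
It also fails if it takes over 48 s, if anything falls off the work surface, if the arm or the gripper's body presses on something with over 40 N, if the wrist force passes 120 N, or if a joint passes its speed limit or range.

### The arm

A 6-joint arm with a two-finger parallel gripper is mounted at the origin on a cart in front of the work surface, level with it; the furniture and walls round the work are solid. World frame = base frame: x ahead of the robot, y to its left, z up, the work surface at z = 0. Lengths are in m, angles in rad, forces in N, time in s.
With the tool pointing down it reaches from about 0.325 to 0.875 m from the base axis. Payload 4.4 kg.
Tool frame: the origin (TCP) lies midway between the tips of the shut fingers; the grasp point (between the pads) lies 19 mm behind it; z points along the fingers, y is the line along which they close (so a half turn about z gives the same grasp; the last joint's range is limited). The gripper opens to 85 mm and grips with 20 to 120 N. Pads are 22 mm wide; open, the fingers measure 114 mm over their backs; the gripper's body (76 mm by 85 mm) begins 54 mm behind the grasp point. The pads swing forward as they close: fully open they stand 13 mm farther back than shut.
Start: joints at [1.006, 0.207, 1.542, -0, 1.393, -0.15], TCP at [0.232, 0.526, 0.231] pointing down, gripper open.
Joint ranges: [-2.73, 2.73], [-0.86, 2.22], [0.23, 2.46], [-1.11, 4.25], [0.08, 2.63], [-2.82, 2.82]. Speed limits (rad/s): [2.79, 2.79, 3.14, 3.14, 3.14, 3.14].

### API

Orientations are given as [roll, pitch, yaw] about the fixed x, y, z axes, in that order (R = Rz(yaw) Ry(pitch) Rx(roll)).
In Python, from cell import bot gives the robot as it stands.
- The arm moves only by the tool drive_tool, never from a script. Its argument "targets" is a list of rows, each an object with "slide": the shift along the tool's x, y, z each as a share of 0.5 m, from -1 to 1, a list of three; "turn": the turn about the tool's z as a share of pi rad, from -1 to 1. In form: [{"slide": [dx, dy, dz], "turn": turn}, ...]. A call has 1 to 5 rows; each row is the pose to reach, as a shift and turn from the pose commanded when the call began, along the tool's axes at that moment, turning the shorter way round; what a row does not reach only later rows make up. A row lasts 1/12 s, in which the tool goes at most 41.7 mm and 7.16 degrees, less where a joint would pass 70% of its speed; a pose out of reach is approached as far as the arm can. A call with a number of a shift or a turn outside -1 to 1 is refused whole. A call with a gripper value outside its range is refused whole. "jaw" is the opening, from 0 (shut) to 1 (fully open), set as the call begins (left out, the last holds). The fingers move at their own pace and stop on an object; "force" is the grip in N (left out, the last holds). Time passes only in rows, so rows that repeat a pose let the fingers close. It gives the time, the measured TCP pose, the force, the opening and the grip force at its end, in the units of the state.
- bot.read_state(): the state, without advancing time (a new reading comes with each control period).
- bot.capture(name): name is "scene" or "top" or "wrist"; returns a dict with "color" (420x560x3 uint8, red, green, blue), "intrinsics" (3x3 intrinsics, pixels), "extrinsics" (4x4, takes a point from camera to world coordinates); the wrist camera has in their place "tool_from_camera" (4x4, takes a point from camera to tool coordinates, whose origin is the TCP and whose axes are the flange's). Camera axes: x right, y up, looking along -z (the intrinsics and any distortion apply to the point x, -y, -z); pixel columns grow to the right and rows downward; lengths in m; the calibration is good to about 2 mm. A picture is of the moment at which its call begins: read the wrist's pose just before it. There is no depth.
- bot.sign_off(): hands the job in; it is judged then, once.
The state is a dict: "t": time; "joint_pos": joint angles; "joint_velocities": joint speeds; "tau": joint torques, N m; "position": TCP position; "tool_rot": TCP orientation; "contact_force": force on the tool from outside, world axes, zero at the start; "moment": the same for the moment, N m; "gripper_width": finger opening in m; "gripper_force": force on a finger pad.
Only numpy, scipy, OpenCV 4.12 (cv2) and the standard library are available. Lean on these libraries where they do the work, as an engineer would, in place of code of your own. Each camera call takes 0.05 s, during which the arm holds its last target. There are 200 camera calls.

## Working session

There is one attempt and no reset: what is moved stays moved. The work goes in short steps, Python scripts to look and compute and a tool call to move; the robot and the scene stay as the last step left them, time stands still between calls to the robot, and variables do not carry over. Pictures are saved under pics/ and viewed, at most 10 in all, crops included, and the job is handed in when it is done.

Besides the shell and the picture viewer there is one more tool, called after "Call:" as a command line: name --argument value ..., lists and objects as JSON in quotes. drive_tool: Moves the arm, as the interface text tells. Shift numbers are shares of 0.5 m and turn numbers shares of pi rad, none past 1 either way. Its arguments: {"type":"object","properties":{"targets":{"type":"array"},"jaw":{"type":"number"},"force":{"type":"number"}},"required":["targets"]}

```bash
mkdir -p pics; ls; python3 - <<'E'
from cell import bot
import cv2,numpy as np
s=bot.read_state();print(s)
for n in("scene","top","wrist"):
    c=bot.capture(n);cv2.imwrite(f"pics/{n}0.png",c["color"][:,:,::-1])
    print(n,{k:np.round(v,4).tolist() for k,v in c.items() if k!="color"})
a=[cv2.imread(f"pics/{n}0.png") for n in("scene","top")]
E
```

```text
pics
{'t': 0.0, 'joint_pos': array([ 1.00551121e+00,  2.07398852e-01,  1.54297901e+00, -1.11481009e-05,
        1.39349498e+00, -1.50498431e-01]), 'joint_velocities': array([-1.42108435e-03, -1.15443004e-04, -1.92376002e-03,  1.23875471e-03,
       -8.27426826e-05, -9.99480666e-04]), 'tau': array([-7.05936600e-04, -3.83022380e+01, -2.91598642e+01, -2.75445191e-04,
        1.04518927e-02,  3.00881368e-05]), 'position': array([0.23132014, 0.52558219, 0.23012589]), 'tool_rot': array([-3.13933660e+00, -3.31024811e-04,  2.72680757e+00]), 'contact_force': array([-0.1501451 ,  0.45692642, -0.35849731]), 'moment': array([-0.0048787 , -0.01570168, -0.01828945]), 'gripper_force': 0.0, 'gripper_width': 0.08539255709553407}
scene {'intrinsics': [[546.5562, 0.0, 269.982], [0.0, 546.5562, 203.1956], [0.0, 0.0, 1.0]], 'extrinsics': [[-0.849, 0.4151, -0.3268, -0.0002], [-0.5281, -0.6493, 0.5472, 0.9073], [0.0149, 0.6372, 0.7705, 1.379], [0.0, 0.0, 0.0, 1.0]]}
top {'intrinsics': [[528.3983, 0.0, 284.0018], [0.0, 528.3983, 201.6233], [0.0, 0.0, 1.0]], 'extrinsics': [[0.0069, 0.999, -0.0439, 0.4796], [-1.0, 0.007, 0.0012, -0.0435], [0.0015, 0.0439, 0.999, 1.3451], [0.0, 0.0, 0.0, 1.0]]}
wrist {'intrinsics': [[345.3593, 0.0, 280.6534], [0.0, 345.3593, 207.5967], [0.0, 0.0, 1.0]], 'tool_from_camera': [[-0.0003, 0.9565, 0.2918, 0.0737], [1.0, 0.0002, 0.0004, 0.0001], [0.0004, 0.2918, -0.9565, -0.142], [0.0, 0.0, 0.0, 1.0]]}
```

View pics/top0.png

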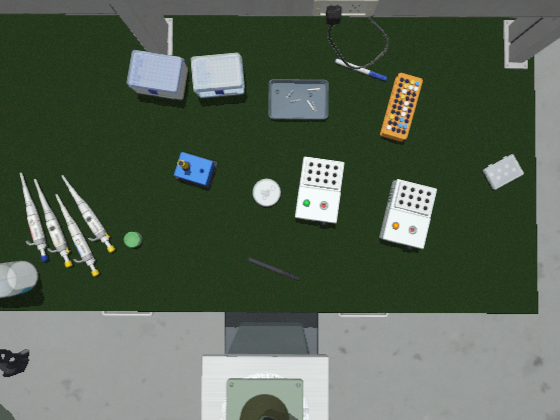

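View pics/scene0.png

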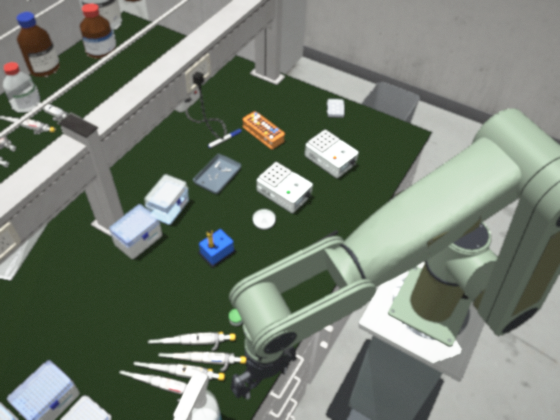

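The top view shows the stand at (195,170) with the pin's cap near (183,165), the green-lamp heater at (320,190), the amber-lamp heater at (408,213) with lamp (396,226) and hole (412,230), the dish at (267,193) and the jar at (133,240). The scene view shows the same things from the left.

```bash
cat > h.py <<'E'
import numpy as np,cv2
from cell import bot
from scipy.spatial.transform import Rotation as R
def pose():
    s=bot.read_state();T=np.eye(4);T[:3,:3]=R.from_euler('xyz',s["tool_rot"]).as_matrix();T[:3,3]=s["position"];return T
def cap(n,save=None):
    T=pose();c=bot.capture(n)
    E=c["extrinsics"] if n!="wrist" else T@c["tool_from_camera"]
    if save: cv2.imwrite(f"pics/{save}.png",c["color"][:,:,::-1])
    return c["color"],c["intrinsics"],E
def ray(K,E,p):
    d=np.array([(p[0]-K[0,2])/K[0,0],-(p[1]-K[1,2])/K[1,1],-1]);d=E[:3,:3]@d
    return E[:3,3],d/np.linalg.norm(d)
def plane(K,E,p,z):
    o,d=ray(K,E,p);return o+d*(z-o[2])/d[2]
def meet(r):
    A=sum(np.eye(3)-np.outer(d,d) for o,d in r);b=sum((np.eye(3)-np.outer(d,d))@o for o,d in r)
    x=np.linalg.solve(A,b);return x,[np.linalg.norm(np.cross(x-o,d)) for o,d in r]
def proj(K,E,X):
    q=np.linalg.inv(E)@np.append(X,1);return K[0,2]-K[0,0]*q[0]/q[2],K[1,2]+K[1,1]*q[1]/q[2]
def blobs(img,lo,hi,amin=8):
    m=cv2.inRange(cv2.cvtColor(img,cv2.COLOR_RGB2HSV),np.array(lo),np.array(hi))
    n,_,st,ce=cv2.connectedComponentsWithStats(m)
    return [(ce[i].round(1).tolist(),st[i].tolist()) for i in range(1,n) if st[i,4]>=amin],m
def delta(X,yaw=None):
    "slide/turn to bring TCP to X"
    T=pose();d=T[:3,:3].T@(np.array(X)-T[:3,3]);print("slide",(d/.5).round(4),"steps",np.linalg.norm(d)/.0417)
E
python3 - <<'E'
from h import *
for n in("top","scene"):
    im,K,E=cap(n)
    for nm,lo,hi in(("blue",(105,150,80),(125,255,255)),("yel",(18,120,60),(32,255,255)),("amb",(10,180,150),(20,255,255)),("grn",(50,120,80),(80,255,255)),("red",(0,70,100),(6,255,255)),("red2",(172,70,100),(180,255,255))):
        for c,s in blobs(im,lo,hi)[0]: print(n,nm,c,s,plane(K,E,c,.06).round(3))
E
```

```text
top blue [377.5, 75.4] [369, 71, 18, 9, 77] [ 0.849 -0.273  0.06 ]
top blue [153.1, 91.6] [149, 90, 8, 4, 19] [0.804 0.278 0.06 ]
top blue [219.0, 92.0] [215, 91, 8, 3, 21] [0.805 0.117 0.06 ]
top blue [195.1, 169.2] [174, 152, 40, 34, 797] [0.614 0.173 0.06 ]
top blue [43.8, 257.8] [41, 255, 7, 6, 30] [0.396 0.536 0.06 ]
top yel [407.7, 79.3] [394, 72, 29, 19, 198] [ 0.84  -0.347  0.06 ]
top yel [394.2, 88.3] [391, 83, 8, 12, 36] [ 0.817 -0.314  0.06 ]
top yel [416.6, 98.0] [412, 85, 10, 28, 65] [ 0.793 -0.369  0.06 ]
top yel [402.1, 96.6] [399, 93, 8, 8, 39] [ 0.796 -0.333  0.06 ]
top yel [389.3, 111.9] [382, 94, 14, 33, 130] [ 0.758 -0.302  0.06 ]
top yel [399.2, 129.5] [380, 112, 34, 28, 157] [ 0.715 -0.326  0.06 ]
top yel [184.6, 165.1] [180, 161, 9, 8, 37] [0.624 0.198 0.06 ]
top yel [395.5, 225.4] [394, 223, 4, 5, 17] [ 0.48  -0.316  0.06 ]
top yel [107.4, 235.3] [106, 233, 4, 5, 11] [0.451 0.383 0.06 ]
top yel [110.8, 248.7] [107, 245, 8, 8, 45] [0.419 0.374 0.06 ]
top yel [67.5, 249.9] [66, 247, 4, 6, 15] [0.415 0.479 0.06 ]
top yel [67.8, 263.7] [64, 260, 9, 8, 46] [0.382 0
[... 1127 characters left out ...]
 134, 8, 7, 8] [ 0.763 -0.254  0.06 ]
scene yel [263.5, 144.0] [260, 141, 8, 7, 8] [ 0.718 -0.242  0.06 ]
scene yel [209.4, 237.4] [206, 231, 7, 16, 45] [0.641 0.18  0.06 ]
scene yel [220.8, 331.6] [219, 331, 5, 2, 9] [0.437 0.41  0.06 ]
scene yel [232.8, 336.7] [230, 333, 7, 9, 46] [0.403 0.406 0.06 ]
scene yel [243.0, 359.3] [240, 355, 7, 9, 45] [0.346 0.443 0.06 ]
scene yel [209.9, 368.8] [208, 368, 5, 3, 11] [0.402 0.508 0.06 ]
scene yel [221.5, 376.2] [218, 372, 8, 9, 54] [0.367 0.508 0.06 ]
scene red [90.1, 9.7] [81, 3, 18, 15, 223] [ 1.807 -0.54   0.06 ]
scene red [10.8, 67.9] [3, 62, 16, 13, 178] [ 1.771 -0.066  0.06 ]
scene red2 [173.9, 389.8] [170, 389, 8, 3, 9] [0.445 0.597 0.06 ]
```

```bash
python3 - <<'E'
from h import *
r=[]
for n,p in(("top",(184.6,165.1)),("scene",(209.4,237.4))):
    im,K,E=cap(n);r.append(ray(K,E,p))
print(meet(r)); X=meet(r)[0]
delta([X[0],X[1],.23])
E
```

```text
(array([0.62362815, 0.19447973, 0.08933996]), [np.float64(0.003581302017277045), np.float64(0.003581302017276938)])
slide [-0.9848 -0.291   0.002 ] steps 12.31306464009326
```

Call:
drive_tool --targets '[{"slide": [-0.4, -0.12, 0], "turn": 0}, {"slide": [-0.4, -0.12, 0], "turn": 0}, {"slide": [-0.4, -0.12, 0], "turn": 0}, {"slide": [-0.4, -0.12, 0], "turn": 0}, {"slide": [-0.4, -0.12, 0], "turn": 0}]' --jaw 1

```text
t: 0.77
position: [0.3913, 0.3897, 0.2315]
tool_rot: [3.141, 0.0, 2.727]
contact_force: [0.7, 0.6, -0.9]
gripper_width: 0.0852
gripper_force: 0.0
```

Call:
drive_tool --targets '[{"slide": [-0.4, -0.12, 0], "turn": 0}, {"slide": [-0.4, -0.12, 0], "turn": 0}, {"slide": [-0.4, -0.12, 0], "turn": 0}, {"slide": [-0.4, -0.12, 0], "turn": 0}, {"slide": [-0.4, -0.12, 0], "turn": 0}]'

```text
t: 1.18
position: [0.5501, 0.2542, 0.2314]
tool_rot: [3.141, 0.0, 2.727]
contact_force: [0.3, 1.3, -0.2]
gripper_width: 0.0853
gripper_force: 0.0
```

```bash
python3 - <<'E'
from h import *
im,K,E=cap("wrist","w1")
print(pose().round(3).tolist());delta([.6236,.1945,.23])
print(proj(K,E,(.6236,.1945,.09)))
E
```

```text
[[-0.913, 0.409, 0.006, 0.556], [0.409, 0.913, -0.005, 0.248], [-0.008, -0.002, -1.0, 0.231], [0.0, 0.0, 0.0, 1.0]]
slide [-0.1666 -0.0429  0.0042] steps 2.0632085991014724
(np.float64(253.63121400528786), np.float64(288.8964476651648))
```

View pics/w1.png

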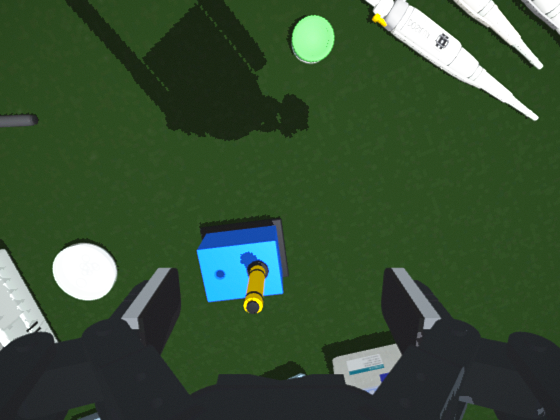

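The wrist view shows the pin with its cap at (253,307), flange at (259,268), the empty hole at (220,274), dish at (85,271) and jar at (313,39).

Call:
drive_tool --targets '[{"slide": [-0.16, -0.04, 0.05], "turn": 0}, {"slide": [-0.16, -0.04, 0.05], "turn": 0}, {"slide": [-0.16, -0.04, 0.05], "turn": 0}, {"slide": [-0.16, -0.04, 0.05], "turn": 0}, {"slide": [-0.16, -0.04, 0.05], "turn": 0}]'

```text
t: 1.65
position: [0.6134, 0.2054, 0.2058]
tool_rot: [-3.141, -0.002, 2.726]
contact_force: [-0.4, -0.0, -1.1]
gripper_width: 0.0851
gripper_force: 0.0
```

```bash
python3 - <<'E'
from h import *
r=[]
im1=cv2.imread("pics/w1.png")[:,:,::-1].copy()
T1=np.array([[-0.913,0.409,0.006,0.556],[0.409,0.913,-0.005,0.248],[-0.008,-0.002,-1.0,0.231],[0,0,0,1]])
c=bot.capture("wrist");K=c["intrinsics"];T2=pose();print(T2.round(4).tolist())
im2,K,E2=cap("wrist","w2")
E1=T1@c["tool_from_camera"]
for im,E in((im1,E1),(im2,E2)):
    b=[q for q in blobs(im,(18,120,60),(32,255,255),30)[0]];print(b)
    print("blue",blobs(im,(100,150,60),(125,255,255),300)[0])
E
```

```text
[[-0.9154, 0.4025, -0.0004, 0.6132], [0.4025, 0.9154, 0.0005, 0.2061], [0.0006, 0.0003, -1.0, 0.2065], [0.0, 0.0, 0.0, 1.0]]
[([378.6, 19.7], [372, 13, 15, 14, 110]), ([255.2, 287.0], [243, 265, 23, 49, 635])]
blue [([241.1, 244.7], [196, 225, 88, 77, 1519])]
[([274.1, 216.8], [263, 198, 22, 44, 580])]
blue [([248.0, 177.6], [205, 161, 91, 83, 901])]
```

View pics/w2.png

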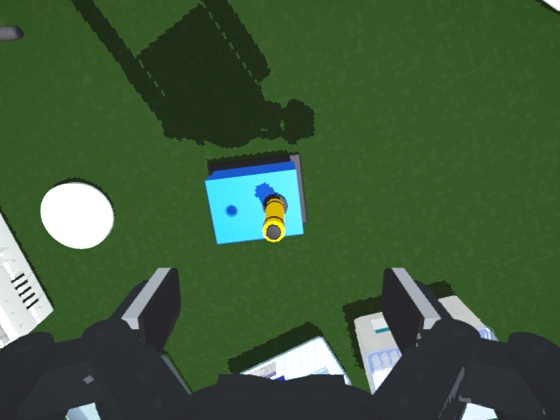

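The second wrist view shows the cap at (274,232), flange (276,204) and empty hole (232,211), with the pads either side.

```bash
python3 - <<'E'
from h import *
T1=np.array([[-0.913,0.409,0.006,0.556],[0.409,0.913,-0.005,0.248],[-0.008,-0.002,-1.0,0.231],[0,0,0,1]])
c=bot.capture("wrist");K=c["intrinsics"];C=c["tool_from_camera"];T2=pose();E1=T1@C;E2=T2@C
for a,b,z in(((253,308),(273.5,232.5),.119),((255.2,287),(274.1,216.8),.09),((259,268),(276,204),.055),((220,274),(232,211),.052)):
    print(meet([ray(K,E1,a),ray(K,E2,b)]),plane(K,E2,b,z).round(4))
print(pose()[:3,3]);delta([.6236,.1945,.15])
E
```

```text
(array([0.61194141, 0.20163903, 0.15514354]), [np.float64(0.0008697207129390696), np.float64(0.0008697207129390325)]) [0.625 0.196 0.119]
(array([0.61147793, 0.20150067, 0.12644444]), [np.float64(0.0010434117875444998), np.float64(0.0010434117875444068)]) [0.6231 0.1967 0.09  ]
(array([0.61307017, 0.20170715, 0.09097058]), [np.float64(0.0010591510665823825), np.float64(0.0010591510665823366)]) [0.6233 0.1978 0.055 ]
(array([0.60402   , 0.16750257, 0.09165027]), [np.float64(0.0015946941168449521), np.float64(0.0015946941168449484)]) [0.6141 0.1584 0.052 ]
[0.6131633  0.20665396 0.20716487]
slide [-0.0288 -0.014   0.1143] steps 1.423674240137769
```

Call:
drive_tool --targets '[{"slide": [-0.025, -0.01, 0.06], "turn": 0}, {"slide": [-0.025, -0.01, 0.06], "turn": 0}, {"slide": [-0.025, -0.01, 0.06], "turn": 0}, {"slide": [-0.025, -0.01, 0.06], "turn": 0}, {"slide": [-0.025, -0.01, 0.06], "turn": 0}]'

```text
t: 2.22
position: [0.6236, 0.1966, 0.1779]
tool_rot: [3.14, 0.002, 2.728]
contact_force: [0.2, 0.2, 0.2]
gripper_width: 0.0855
gripper_force: 0.0
```

```bash
python3 - <<'E'
from h import *
E2=np.eye(4);E2[:3,:4]=np.array([[-0.9154,0.4025,-0.0004,0.6132],[0.4025,0.9154,0.0005,0.2065],[0.0006,0.0003,-1.0,0.2068]])
C=bot.capture("wrist")["tool_from_camera"];E2=E2@C
im,K,E=cap("wrist","w3");im2=cv2.imread("pics/w2.png")[:,:,::-1].copy()
def cpt(im,col):
    b,m=blobs(im,(18,120,60),(32,255,255),100);cv2.imwrite("pics/m.png",m)
    (x,y,w,h,a)=b[0][1]; ys,xs=np.nonzero(m[y:y+h,x:x+w]);
    g=im[y:y+h,x:x+w].max(2)
    # dark cap inside yellow: dark pixels enclosed
    d=((g<90)&(np.arange(h)[:,None]>h*.45)).astype(np.uint8)
    n,_,st,ce=cv2.connectedComponentsWithStats(d);i=1+np.argmax(st[1:,4]);print(b,st[i])
    return ce[i]+[x,y]
a,b=cpt(im2,0),cpt(im,0);print(a,b)
print(meet([ray(K,E2,a),ray(K,E,b)]),plane(K,E,b,.121))
print(pose()[:3,3])
E
```

```text
[([274.1, 216.8], [263, 198, 22, 44, 580])] [17 40  5  4  8]
[([279.4, 211.4], [268, 191, 24, 49, 711])] [ 4 28 13  6 14]
[282.  239.5] [278.07142857 220.71428571]
(array([0.55867005, 0.2278097 , 0.31313937]), [np.float64(0.002689577595297493), np.float64(0.0026895775952975984)]) [0.61905272 0.19697683 0.121     ]
[0.62379926 0.19641408 0.177963  ]
```

View pics/w3.png

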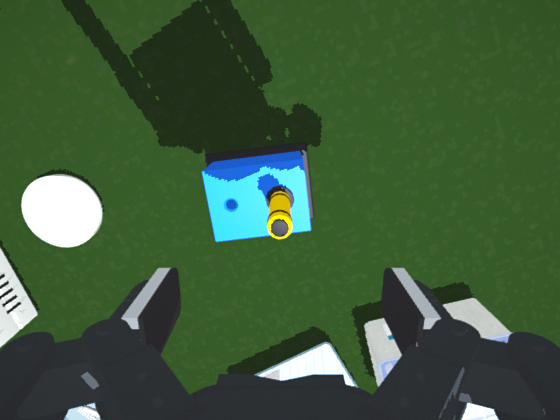

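The third view shows the pin nearly centred between the pads: cap (280,228), flange (281,194), empty hole (232,205).

```bash
python3 - <<'E'
from h import *
T2=np.eye(4);T2[:3,:4]=np.array([[-0.9154,0.4025,-0.0004,0.6132],[0.4025,0.9154,0.0005,0.2065],[0.0006,0.0003,-1.0,0.2068]])
C=bot.capture("wrist")["tool_from_camera"];_,K,E=cap("wrist");E2=T2@C
_,Kt,Et=cap("top");_,Ks,Es=cap("scene")
for z,b in((.119,(280,228.5)),(.088,(279.4,211.4)),(.055,(281,194))):print(z,plane(K,E,b,z).round(4))
print(meet([ray(K,E,(279.4,211.4)),ray(K,E2,(274.1,216.8))]))
print(meet([ray(K,E,(279.4,211.4)),ray(Ks,Es,(209.4,237.4))]))
print("hole base",meet([ray(K,E,(281,194)),ray(K,E2,(276,204))]))
E
```

```text
0.119 [0.6247 0.1954 0.119 ]
0.088 [0.6234 0.1955 0.088 ]
0.055 [0.6203 0.1982 0.055 ]
(array([0.63331788, 0.19113522, 0.05430142]), [np.float64(0.00012795956393779905), np.float64(0.00012795956393785014)])
(array([0.6238617 , 0.19678843, 0.09228297]), [np.float64(0.0018177821295811442), np.float64(0.0018177821295810445)])
hole base (array([0.60637238, 0.20506164, 0.11536944]), [np.float64(0.0009313162383232783), np.float64(0.0009313162383233107)])
```

Call:
drive_tool --targets '[{"slide": [0, 0, 0.06], "turn": 0}, {"slide": [0, 0, 0.12], "turn": 0}, {"slide": [0, 0, 0.17], "turn": 0}, {"slide": [0, 0, 0.216], "turn": 0}, {"slide": [0, 0, 0.216], "turn": 0}]'

```text
t: 2.93
position: [0.6186, 0.1947, 0.0622]
tool_rot: [-3.135, -0.01, 2.727]
contact_force: [-1.2, -0.3, -1.9]
gripper_width: 0.0852
gripper_force: 0.0
```

Call:
drive_tool --targets '[{"slide": [0, 0, 0], "turn": 0}, {"slide": [0, 0, 0], "turn": 0}, {"slide": [0, 0, 0], "turn": 0}, {"slide": [0, 0, 0], "turn": 0}, {"slide": [0, 0, 0], "turn": 0}]' --jaw 0 --force 50

```text
t: 3.35
position: [0.6246, 0.1959, 0.0703]
tool_rot: [3.14, 0.003, 2.727]
contact_force: [-0.3, 0.3, -0.2]
gripper_width: 0.0256
gripper_force: 0.0
```

Call:
drive_tool --targets '[{"slide": [0, 0, 0], "turn": 0}, {"slide": [0, 0, 0], "turn": 0}, {"slide": [0, 0, 0], "turn": 0}, {"slide": [0, 0, 0], "turn": 0}, {"slide": [0, 0, 0], "turn": 0}]'

```text
t: 3.77
position: [0.6243, 0.1958, 0.0699]
tool_rot: [3.14, 0.002, 2.727]
contact_force: [-0.7, 0.0, 7.0]
gripper_width: 0.015
gripper_force: 48.6
```

Call:
drive_tool --targets '[{"slide": [0, 0, -0.02], "turn": 0}, {"slide": [0, 0, -0.05], "turn": 0}, {"slide": [0, 0, -0.09], "turn": 0}, {"slide": [0, 0, -0.13], "turn": 0}, {"slide": [0, 0, -0.18], "turn": 0}]'

```text
t: 4.18
position: [0.6219, 0.1954, 0.1577]
tool_rot: [-3.139, -0.003, 2.727]
contact_force: [0.1, 0.3, -1.1]
gripper_width: 0.0147
gripper_force: 49.0
```

Call:
drive_tool --targets '[{"slide": [0, 0, -0.05], "turn": 0}, {"slide": [0, 0, -0.1], "turn": 0}, {"slide": [0, 0, -0.1], "turn": 0}, {"slide": [0, 0, -0.1], "turn": 0}, {"slide": [0, 0, -0.1], "turn": 0}]'

```text
t: 4.6
position: [0.6225, 0.1956, 0.2073]
tool_rot: [-3.141, -0.002, 2.727]
contact_force: [0.3, 0.0, -1.6]
gripper_width: 0.015
gripper_force: 49.0
```

```bash
python3 - <<'E'
from h import *
s=bot.read_state();print(s["position"],s["contact_force"],s["gripper_width"],s["joint_pos"].round(2))
a,_,_=cap("wrist","w4");cv2.imwrite("pics/w4.png",a[150:,100:460,::-1])
delta([.470,-.354,.21])
E
```

```text
[0.62249186 0.19555084 0.20727164] [ 0.28905628  0.02909069 -1.5737629 ] 0.015034464262330677 [ 0.17  0.39  1.36  0.    1.4  -0.98]
slide [-0.1647 -1.1282 -0.0057] steps 13.67075720698972
```

View pics/w4.png

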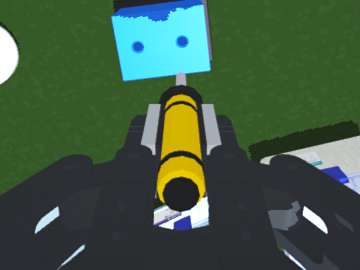

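The view confirms the pin gripped upright in the pads, its tip at full-image (280,223), where a straight pin should be.

Call:
drive_tool --targets '[{"slide": [-0.06, -0.4, 0], "turn": 0}, {"slide": [-0.06, -0.4, 0], "turn": 0}, {"slide": [-0.06, -0.4, 0], "turn": 0}, {"slide": [-0.06, -0.4, 0], "turn": 0}, {"slide": [-0.06, -0.4, 0], "turn": 0}]'

```text
t: 5.07
position: [0.5677, -0.0014, 0.2058]
tool_rot: [-3.14, -0.004, 2.727]
contact_force: [0.4, -0.4, -1.0]
gripper_width: 0.0145
gripper_force: 49.1
```

Call:
drive_tool --targets '[{"slide": [-0.05, -0.4, 0], "turn": 0}, {"slide": [-0.05, -0.4, 0], "turn": 0}, {"slide": [-0.05, -0.4, 0], "turn": 0}, {"slide": [-0.05, -0.4, 0], "turn": 0}, {"slide": [-0.05, -0.4, 0], "turn": 0}]'

```text
t: 5.48
position: [0.5101, -0.1944, 0.2061]
tool_rot: [-3.141, -0.004, 2.726]
contact_force: [0.5, -0.6, -0.5]
gripper_width: 0.0144
gripper_force: 49.1
```

Call:
drive_tool --targets '[{"slide": [-0.05, -0.25, 0], "turn": 0}, {"slide": [-0.05, -0.25, 0], "turn": 0}, {"slide": [-0.05, -0.25, 0], "turn": 0}, {"slide": [-0.05, -0.25, 0], "turn": 0}, {"slide": [-0.05, -0.25, 0], "turn": 0}]'

```text
t: 5.9
position: [0.4831, -0.3187, 0.206]
tool_rot: [3.14, -0.004, 2.722]
contact_force: [-0.4, 1.5, -0.7]
gripper_width: 0.0147
gripper_force: 49.1
```

Call:
drive_tool --targets '[{"slide": [0, 0, 0], "turn": 0}, {"slide": [0, 0, 0], "turn": 0}, {"slide": [0, 0, 0], "turn": 0}]'

```text
t: 6.15
position: [0.4851, -0.3152, 0.2076]
tool_rot: [3.141, -0.002, 2.729]
contact_force: [0.5, 0.5, -0.2]
gripper_width: 0.0148
gripper_force: 49.1
```

```bash
cat > see.py <<'E'
from h import *
import sys
T=pose();im,K,E=cap("wrist",sys.argv[1]);np.save(f"pics/{sys.argv[1]}.npy",np.r_[E,[[*K[0]]+[0]]])
print(T[:3,3])
for nm,lo,hi in(("amb",(10,150,120),(20,255,255)),("grn",(50,130,120),(75,255,255)),("red",(0,70,60),(6,255,255)),("red2",(172,70,60),(180,255,255))):
    for c,s in blobs(im,lo,hi,15)[0]: print(nm,c,s,plane(K,E,c,.06).round(4),plane(K,E,c,.042).round(4))
E
python3 see.py w5
```

```text
[ 0.48512268 -0.31523113  0.20755088]
amb [277.4, 189.3] [269, 181, 18, 17, 231] [ 0.4821 -0.3169  0.06  ] [ 0.4861 -0.3188  0.042 ]
amb [385.4, 402.2] [382, 399, 7, 7, 24] [ 0.7398 -0.3058  0.06  ] [ 0.7598 -0.3071  0.042 ]
grn [546.2, 145.2] [538, 137, 18, 17, 231] [ 0.5373 -0.097   0.06  ] [ 0.5448 -0.0853  0.042 ]
red [230.6, 192.6] [226, 189, 10, 8, 60] [ 0.4686 -0.3552  0.06  ] [ 0.4717 -0.3595  0.042 ]
```

View pics/w5.png

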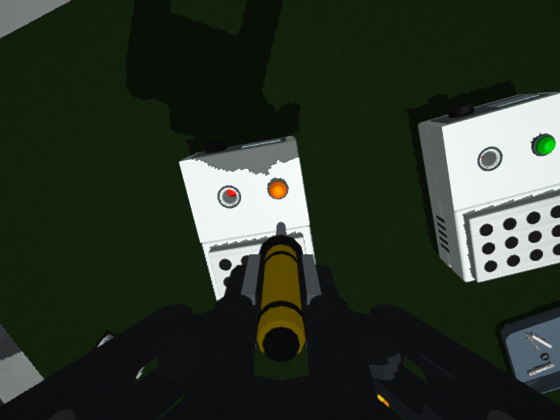

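The view shows the amber heater's hole at (229,196), amber lamp (278,189), the pin tip at (281,229); the green-lamp heater is at the right (490,158).

```bash
cat > hole.py <<'E'
from h import *
import sys
def hole(name,guess):
    a=np.load(f"pics/{name}.npy");E=a[:4];K=np.array([[a[4,0],0,a[4,2]],[0,a[4,0],207.5967],[0,0,1]])
    im=cv2.imread(f"pics/{name}.png");g=im.min(2)
    best=None
    for t in (110,140,170,190):
        m=(g<t).astype(np.uint8);n,l,st,ce=cv2.connectedComponentsWithStats(m)
        cs,_=cv2.findContours(m,cv2.RETR_EXTERNAL if 0 else cv2.RETR_LIST,cv2.CHAIN_APPROX_NONE)
        for c in cs:
            if len(c)<20: continue
            e=cv2.fitEllipse(c)
            if np.hypot(e[0][0]-guess[0],e[0][1]-guess[1])<8 and max(e[1])<60: print(name,t,np.round(e[0],1),np.round(e[1],1),plane(K,E,e[0],.06).round(4))
    return K,E
if __name__=="__main__": hole(sys.argv[1],(float(sys.argv[2]),float(sys.argv[3])))
E
python3 hole.py w5 229 196; python3 -c "
from h import *
delta([.4705,-.355,.207])"
```

```text
w5 110 [229.3 196.1] [12.3 12.3] [ 0.4709 -0.3576  0.06  ]
w5 110 [228.7 196.4] [20.1 21.2] [ 0.4709 -0.3581  0.06  ]
w5 110 [228.9 196.4] [21.3 22.4] [ 0.4711 -0.358   0.06  ]
w5 140 [229.2 196. ] [13.  13.6] [ 0.4708 -0.3576  0.06  ]
w5 140 [228.7 196.4] [19.5 20.7] [ 0.471  -0.3581  0.06  ]
w5 140 [228.7 196.4] [21.5 23. ] [ 0.471  -0.3581  0.06  ]
w5 170 [236.3 197.7] [ 5.  12.1] [ 0.4746 -0.3526  0.06  ]
w5 170 [228.3 196.2] [17.7 18. ] [ 0.4707 -0.3584  0.06  ]
w5 170 [228.7 196.3] [22.1 23.7] [ 0.4709 -0.3581  0.06  ]
w5 190 [228.5 196.3] [17.5 18.3] [ 0.4708 -0.3583  0.06  ]
w5 190 [228.7 196.4] [22.6 23.6] [ 0.471  -0.3582  0.06  ]
slide [-0.0047 -0.0845  0.0017] steps 1.0149808664315396
```

Call:
drive_tool --targets '[{"slide": [-0.008, -0.06, 0.02], "turn": 0}, {"slide": [-0.008, -0.09, 0.05], "turn": 0}, {"slide": [-0.008, -0.09, 0.084], "turn": 0}, {"slide": [-0.008, -0.09, 0.084], "turn": 0}, {"slide": [-0.008, -0.09, 0.084], "turn": 0}]'

```text
t: 6.62
position: [0.4701, -0.3581, 0.1652]
tool_rot: [3.14, -0.003, 2.728]
contact_force: [-0.5, 0.5, -0.9]
gripper_width: 0.0144
gripper_force: 49.1
```

Call:
drive_tool --targets '[{"slide": [0, 0, 0], "turn": 0}, {"slide": [0, 0, 0], "turn": 0}, {"slide": [0, 0, 0], "turn": 0}]'

```text
t: 6.87
position: [0.4714, -0.3599, 0.1678]
tool_rot: [-3.141, 0.002, 2.728]
contact_force: [-0.4, -0.3, -1.1]
gripper_width: 0.0151
gripper_force: 49.1
```

```bash
python3 see.py w6; python3 - <<'E'
from h import *
from hole import hole
T=pose();_,K,E=cap("wrist")
p=proj(K,E,(.471,-.358,.06));print("hole pred",p)
tip=T@[0,0,.063,1];print("tip pred",tip[:3],proj(K,E,tip[:3]))
hole("w6",p)
im=cv2.imread("pics/w6.png");cv2.imwrite("pics/w6c.png",cv2.resize(im[120:270,200:360],None,fx=4,fy=4,interpolation=cv2.INTER_NEAREST))
E
```

```text
[ 0.47144019 -0.35985178  0.16777959]
amb [340.3, 194.7] [331, 185, 20, 20, 305] [ 0.4826 -0.3162  0.06  ] [ 0.4883 -0.3152  0.042 ]
amb [385.6, 402.4] [383, 399, 7, 9, 27] [ 0.6831 -0.3482  0.06  ] [ 0.7033 -0.3495  0.042 ]
red [282.5, 198.2] [277, 194, 12, 9, 79] [ 0.4677 -0.3568  0.06  ] [ 0.4723 -0.3588  0.042 ]
hole pred (np.float64(282.93204993054144), np.float64(202.89412851334947))
tip pred [ 0.47139378 -0.35998787  0.10459115] (np.float64(280.6533548809823), np.float64(224.5370442767669))
w6 110 [282.8 202.1] [14.6 14.8] [ 0.4706 -0.3578  0.06  ]
w6 110 [282.7 202.6] [23. 24.] [ 0.4709 -0.3581  0.06  ]
w6 110 [282.5 202.4] [25.1 26.3] [ 0.4707 -0.3582  0.06  ]
w6 140 [282.6 202.3] [15.3 15.8] [ 0.4707 -0.3581  0.06  ]
w6 140 [282.5 202.6] [22.6 23.2] [ 0.4709 -0.3582  0.06  ]
w6 170 [282.8 202.5] [16.1 16.4] [ 0.4709 -0.358   0.06  ]
w6 170 [282.6 202.7] [22. 23.] [ 0.471  -0.3582  0.06  ]
w6 190 [282.4 202.3] [19.5 21.3] [ 0.4707 -0.3582  0.06  ]
```

View pics/w6c.png

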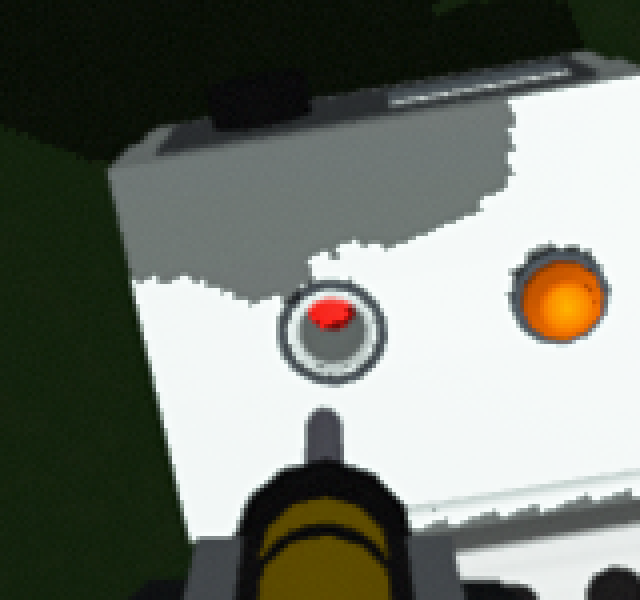

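The crop shows the hole at full-image (282.5,202.5) and the rod tip just below it at (281,222); the red button is visible in the shaft.

Call:
drive_tool --targets '[{"slide": [0.002, 0.003, 0.03], "turn": 0}, {"slide": [0.002, 0.003, 0.06], "turn": 0}, {"slide": [0.002, 0.003, 0.074], "turn": 0}, {"slide": [0.002, 0.003, 0.074], "turn": 0}, {"slide": [0.002, 0.003, 0.074], "turn": 0}]'

```text
t: 7.38
position: [0.4701, -0.3579, 0.1292]
tool_rot: [3.141, -0.001, 2.727]
contact_force: [-0.2, -0.8, 1.1]
gripper_width: 0.0147
gripper_force: 49.1
```

Call:
drive_tool --targets '[{"slide": [0, 0, 0], "turn": 0}, {"slide": [0, 0, 0], "turn": 0}, {"slide": [0, 0, 0], "turn": 0}, {"slide": [0, 0, 0], "turn": 0}]'

```text
t: 7.72
position: [0.4705, -0.3584, 0.13]
tool_rot: [-3.141, 0.001, 2.727]
contact_force: [-0.1, -0.6, -1.1]
gripper_width: 0.0147
gripper_force: 49.1
```

```bash
python3 see.py w7; python3 - <<'E'
from h import *
from hole import hole
T=pose();im,K,E=cap("wrist")
p=proj(K,E,(.471,-.358,.06));print("hole pred",p)
tip=T@[0,0,.063,1];print("tip pred",tip[:3],proj(K,E,tip[:3]))
hole("w7",p)
E5,E6=[np.load(f"pics/{n}.npy")[:4] for n in("w5","w6")]
print(meet([ray(K,E5,(228.7,196.4)),ray(K,E6,(282.6,202.6))]))
cv2.imwrite("pics/w7c.png",cv2.resize(im[150:250,220:340,::-1],None,fx=5,fy=5,interpolation=cv2.INTER_NEAREST))
E
```

```text
[ 0.47052282 -0.35844214  0.13004351]
amb [348.0, 211.7] [337, 201, 24, 23, 359] [ 0.4824 -0.3163  0.06  ] [ 0.4891 -0.3153  0.042 ]
red [281.2, 214.9] [275, 211, 14, 9, 89] [ 0.467  -0.3565  0.06  ] [ 0.4724 -0.3589  0.042 ]
hole pred (np.float64(281.51209388709634), np.float64(221.4445517432997))
tip pred [ 0.47046723 -0.35836952  0.06684842] (np.float64(280.6526513494279), np.float64(224.5355359096098))
w7 110 [281.6 215.1] [ 7.9 13.1] [ 0.4672 -0.3564  0.06  ]
w7 110 [281.9 220.5] [23.9 27.6] [ 0.4707 -0.3577  0.06  ]
w7 140 [288.3 221.1] [13.  21.6] [ 0.4727 -0.354   0.06  ]
w7 170 [288. 221.] [12.9 21.2] [ 0.4726 -0.3542  0.06  ]
w7 190 [287.4 221. ] [13.3 20.8] [ 0.4724 -0.3545  0.06  ]
(array([ 0.47094334, -0.35816298,  0.05993738]), [np.float64(2.3543562545494458e-05), np.float64(2.3543562545494804e-05)])
```

View pics/w7c.png

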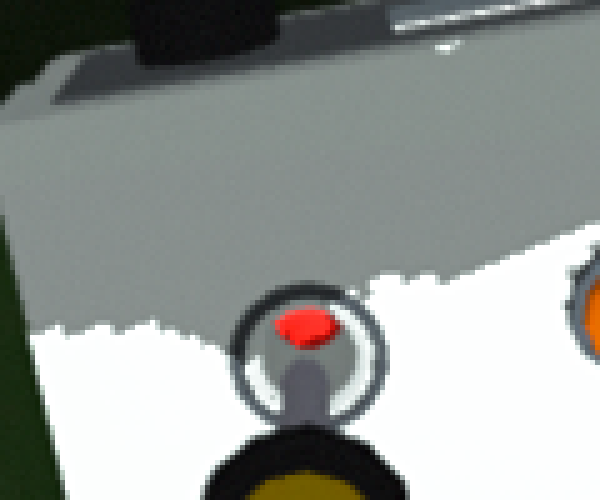

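The view shows the tip at about (281,222), just over the hole centred at (281,221); the panel was measured at z 0.060. Descending slowly.

Call:
drive_tool --targets '[{"slide": [0, 0, 0.01], "turn": 0}, {"slide": [0, 0, 0.02], "turn": 0}, {"slide": [0, 0, 0.03], "turn": 0}, {"slide": [0, 0, 0.036], "turn": 0}, {"slide": [0, 0, 0.04], "turn": 0}]'

```text
t: 8.23
position: [0.4697, -0.3576, 0.1081]
tool_rot: [3.141, -0.002, 2.727]
contact_force: [0.0, 1.0, 0.3]
gripper_width: 0.0145
gripper_force: 49.1
```

Call:
drive_tool --targets '[{"slide": [0, 0, 0], "turn": 0}, {"slide": [0, 0, 0], "turn": 0}, {"slide": [0, 0, 0], "turn": 0}, {"slide": [0, 0, 0], "turn": 0}, {"slide": [0, 0, 0], "turn": 0}]'

```text
t: 8.65
position: [0.4704, -0.3582, 0.1096]
tool_rot: [-3.141, 0.001, 2.727]
contact_force: [-0.6, -0.3, -0.2]
gripper_width: 0.0149
gripper_force: 49.1
```

Call:
drive_tool --targets '[{"slide": [0, 0, 0.002], "turn": 0}, {"slide": [0, 0, 0.004], "turn": 0}, {"slide": [0, 0, 0.006], "turn": 0}, {"slide": [0, 0, 0.008], "turn": 0}, {"slide": [0, 0, 0.008], "turn": 0}]'

```text
t: 9.07
position: [0.47, -0.3579, 0.1049]
tool_rot: [3.141, -0.001, 2.727]
contact_force: [-0.5, 0.5, 0.0]
gripper_width: 0.0147
gripper_force: 49.1
```

Call:
drive_tool --targets '[{"slide": [0, 0, 0.001], "turn": 0}, {"slide": [0, 0, 0.002], "turn": 0}, {"slide": [0, 0, 0.003], "turn": 0}, {"slide": [0, 0, 0.004], "turn": 0}, {"slide": [0, 0, 0.004], "turn": 0}]'

```text
t: 9.48
position: [0.4702, -0.3581, 0.1035]
tool_rot: [-3.142, 0.0, 2.727]
contact_force: [0.1, 0.2, 1.9]
gripper_width: 0.0147
gripper_force: 49.2
```

Call:
drive_tool --targets '[{"slide": [0, 0, 0.001], "turn": 0}, {"slide": [0, 0, 0.002], "turn": 0}, {"slide": [0, 0, 0.003], "turn": 0}, {"slide": [0, 0, 0.004], "turn": 0}, {"slide": [0, 0, 0.004], "turn": 0}]'

```text
t: 9.9
position: [0.4703, -0.3581, 0.1013]
tool_rot: [-3.141, 0.0, 2.727]
contact_force: [-1.0, 0.6, 3.0]
gripper_width: 0.0145
gripper_force: 49.2
```

Call:
drive_tool --targets '[{"slide": [0, 0, 0.001], "turn": 0}, {"slide": [0, 0, 0.002], "turn": 0}, {"slide": [0, 0, 0.003], "turn": 0}, {"slide": [0, 0, 0.003], "turn": 0}, {"slide": [0, 0, 0.003], "turn": 0}]'

```text
t: 10.32
position: [0.4703, -0.3581, 0.0999]
tool_rot: [-3.142, 0.0, 2.727]
contact_force: [-1.2, 1.1, 3.5]
gripper_width: 0.0146
gripper_force: 49.3
```

Call:
drive_tool --targets '[{"slide": [0, 0, 0], "turn": 0}, {"slide": [0, 0, 0], "turn": 0}, {"slide": [0, 0, 0], "turn": 0}]'

```text
t: 10.57
position: [0.4703, -0.3581, 0.0999]
tool_rot: [-3.142, 0.0, 2.727]
contact_force: [-0.2, 0.7, 2.5]
gripper_width: 0.0148
gripper_force: 49.3
```

Call:
drive_tool --targets '[{"slide": [0, 0, 0.001], "turn": 0}, {"slide": [0, 0, 0.002], "turn": 0}, {"slide": [0, 0, 0.003], "turn": 0}, {"slide": [0, 0, 0.003], "turn": 0}, {"slide": [0, 0, 0.003], "turn": 0}]'

```text
t: 10.98
position: [0.4702, -0.3581, 0.0984]
tool_rot: [-3.142, 0.0, 2.727]
contact_force: [-0.4, 0.6, 4.5]
gripper_width: 0.0152
gripper_force: 49.3
```

```bash
python3 - <<'E'
from h import *
f=[];z=[]
for i in range(25):
    im,K,E=cap("wrist");s=bot.read_state();f.append(s["contact_force"]);z.append(s["position"])
print(np.mean(f,0),np.std(f,0),np.mean(z,0),s["t"])
E
```

```text
[-0.1886525   0.62893775  4.3410489 ] [0.55221279 0.42854701 0.44700481] [ 0.47020747 -0.35811405  0.09832464] 12.2333
```

Call:
drive_tool --targets '[{"slide": [0, 0, 0.0005], "turn": 0}, {"slide": [0, 0, 0.001], "turn": 0}, {"slide": [0, 0, 0.001], "turn": 0}]'

```text
t: 12.48
position: [0.4702, -0.3581, 0.0978]
tool_rot: [-3.142, 0.0, 2.727]
contact_force: [-0.5, 0.6, 4.9]
gripper_width: 0.0143
gripper_force: 49.4
```

```bash
python3 - <<'E'
from h import *
f=[];z=[]
for i in range(25):
    im,K,E=cap("wrist");s=bot.read_state();f.append(s["contact_force"]);z.append(s["position"])
print(np.mean(f,0),np.mean(z,0),s["t"],s["gripper_width"])
cv2.imwrite("pics/w8.png",im[100:400,100:500,::-1])
E
```

```text
[-0.21690651  0.61411471  4.42395918] [ 0.47018734 -0.35808557  0.09780043] 13.7333 0.014786452774939977
```

View pics/w8.png

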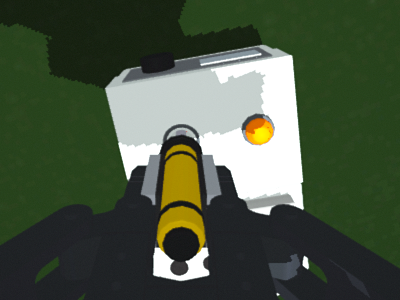

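The view shows the rod down the amber heater's hole, with the pin upright in the pads. I'll hold it a little longer.

Call:
drive_tool --targets '[{"slide": [0, 0, 0], "turn": 0}, {"slide": [0, 0, 0], "turn": 0}, {"slide": [0, 0, 0], "turn": 0}, {"slide": [0, 0, 0], "turn": 0}, {"slide": [0, 0, 0], "turn": 0}]'

```text
t: 14.15
position: [0.4702, -0.3581, 0.0978]
tool_rot: [3.142, -0.0, 2.727]
contact_force: [0.2, -0.1, 5.0]
gripper_width: 0.0146
gripper_force: 49.4
```

Call:
drive_tool --targets '[{"slide": [0, 0, 0], "turn": 0}, {"slide": [0, 0, 0], "turn": 0}, {"slide": [0, 0, 0], "turn": 0}, {"slide": [0, 0, 0], "turn": 0}, {"slide": [0, 0, 0], "turn": 0}]'

```text
t: 14.57
position: [0.4702, -0.358, 0.0978]
tool_rot: [3.142, -0.0, 2.727]
contact_force: [-0.8, 1.0, 4.7]
gripper_width: 0.0146
gripper_force: 49.4
```

```bash
python3 -c "
from h import *
f=[]
for i in range(20): cap('wrist');s=bot.read_state();f.append(s['contact_force'][2])
print(np.mean(f),s['t'],s['position'],s['gripper_width']);print(bot.sign_off())"
```

```text
4.604693330502035 15.5667 [ 0.47018543 -0.35808647  0.09779619] 0.014609711433696666
the job is handed in; nothing more can be done
None
```

I handed the job in with the pin still gripped and holding the amber heater's button down: about 6–7 mm by height and force (5 mm counts as down), for over 3 s at about 5 N; the button can't be read directly, the verdict wasn't shown, and I never touched the green-lamp heater, dish or jar.

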